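# Press the lever through the guard window

### The arm

A 6-joint arm with a two-finger parallel gripper is mounted at the origin on the work surface; the furniture and walls round the work are solid. World frame = base frame: x ahead of the robot, y to its left, z up, the work surface at z = 0. Lengths are in m, angles in rad, forces in N, time in s.
With the tool pointing down it reaches from about 0.3 to 0.75 m from the base axis. Payload 8.5 kg.
Tool frame: the origin (TCP) lies midway between the tips of the shut fingers; the grasp point (between the pads) lies 19 mm behind it; y points along the fingers, z is the direction in which the jaws open and shut, and the axes are right-handed (so a half turn about y gives the same grasp; the last joint's range is limited). The gripper opens to 88 mm and grips with 3 to 60 N. Pads are 18 mm wide; open, the fingers measure 123 mm over their backs; the gripper's body (75 mm by 187 mm) begins 45 mm behind the grasp point.
Start: joints at [-1.469, 0.381, 1.297, -0, 1.464, -0.215], TCP at [0.171, -0.523, 0.239] pointing down, gripper open.
Joint ranges: [-3.11, 3.11], [-0.89, 2.33], [0.22, 2.48], [-1.42, 4.56], [0.17, 2.85], [-2.88, 2.88]. Speed limits (rad/s): [2.39, 2.39, 3.14, 3.14, 3.14, 3.14].

### API

Orientations are given as a unit quaternion [w, x, y, z].
In Python, from station import bot gives the robot as it stands. The module is installed in compiled form; this text tells all that it offers.
- The arm moves only by the shell command python3 -m jog 'ROWS' [FORCE]. ROWS is JSON, a list of rows, each an object with "dp": the shift along the tool's x, y, z in units of 500 mm (1.0 is 500 mm), a list of three; "rot": the turn, a rotation vector about the tool's x, y, z in units of 90 degrees (1.0 is 90 degrees), a list of three; "jaw": the opening in per cent of the stroke, from 0 (shut) to 100 (fully open). In form: [{"dp": [dx, dy, dz], "rot": [rx, ry, rz], "jaw": jaw}, ...]. A call has 1 to 12 rows; each row shifts and turns the pose as measured when the row begins, along the tool's axes as they then stand; what a row does not reach is not made up. A row lasts 1/8 s, in which the tool goes at most 62.5 mm and 10.7 degrees, less where a joint would pass 70% of its speed; a pose out of reach is approached as far as the arm can. A call with a number of a shift or a turn outside -1 to 1 is refused whole. A call with a gripper value outside its range is refused whole. The fingers move at their own pace and stop on an object; FORCE is the grip in N (left out, the last holds). Time passes only in rows, so rows that do not move let the fingers close. It gives the time, the measured TCP pose, the force and the opening at its end, in the units of the state.
- bot.get_obs(): the state, without advancing time (a new reading comes with each control period).
- bot.snapshot(name): name is "side" or "top" or "wrist"; returns a dict with "pixels" (384x512x3 uint8, red, green, blue), "camera_matrix" (3x3 intrinsics, pixels), "dist_coeffs" ([k1, k2, p1, p2, k3] as OpenCV has them; the pictures are not rectified), "camera_from_world" (4x4, takes a point from world to camera coordinates). Camera axes: x right, y down, z forward; pixel columns grow to the right and rows downward; lengths in m; the calibration is good to about 2 mm. A picture is of the moment at which its call begins. There is no depth.
- bot.sign_off(): hands the job in, once; it reports no verdict.
The state is a dict: "time": time; "joints": joint angles; "joint_vel": joint speeds; "joint_efforts": joint torques, N m; "eef_pos": TCP position; "tool_rot": TCP orientation; "wrist_force": force on the tool from outside, world axes, zero at the start; "wrist_torque": the same for the moment, N m; "opening": finger opening in m.
Only numpy, scipy, OpenCV 4.12 (cv2) and the standard library are available. Lean on these libraries where they do the work, as an engineer would, in place of code of your own. Each camera call takes 0.05 s, during which the arm holds its last target.

### The job

Push the wooden sled along its channel, without lifting it, until it is fully home against the stop and its sherd sits under the ram of the small guarded bench press. Then reach through the window in the guard with the shut fingers and press the black lever paddle all the way down without touching the guard; do not press the lever before the sled is home. Finish while still holding the lever fully down, and leave the bottle, the turquoise sherd and the spring peg where they stand.

Things in the scene. Friction and masses are not known exactly. Their poses are not given: they have to be found in the camera images.
- press: Small grey bench press, fixed. Origin at table level under its middle; x to its rear column (away from the robot), y along the channel (left), z up. Base 10 mm thick, x -96..120, y -110..110, with a 100 mm wide tail to y -235 mm. Channel 70 mm wide between two low steel rails, along y, centred at x +35 mm; stop bar at its +y end. Pushing the sled to +y takes it home.
- sled: Loose wooden sled 67 x 215 x 12 mm, 0.3 to 0.6 kg, in the channel, friction a few N, with a blue and white sherd fixed on it. Origin on its underside below the sherd, 10 mm above the table; y along the channel. Home when the origin is at y = 0 of the press frame; starts 45 to 80 mm short (-y). At its -y end stands a push plate 60 mm wide, 8 mm thick, from 20 to 74 mm above the table.
- push_face (a point): Middle of the outer (-y) face of the sled's push plate, 50 mm above the table; push here towards +y. Turned as the sled: y is the pushing direction. When home it lies at x +35, y -175 mm of the press frame, about 65 to 93 mm outside the guard's side.
- guard: Fixed aluminium guard over the press: a sloping plate 192 mm wide (y), 190 mm along the slope, 4 mm thick, with 45 mm deep aprons at front and both sides, on four posts. Same yaw as the press, set up to 14 mm to either side of it along y. Origin at table level under the window's centre. Must not be touched.
- window (a point): Centre of the window in the guard's plate, on its upper face, 165 mm above the table. Open, 96 mm wide (point's y) by 74 mm along the slope (point's x, rising away from the robot at 25 degrees); point's z is the plate's outward normal, leaning 25 degrees from vertical towards the robot.
- paddle (a point): Black finger paddle of the lever, 42 mm wide (y) x 32 x 13 mm, seen in the window. This point: mid upper face, about 14 mm under the plate's upper face and parallel to it when up, below the window's middle (sideways offset up to 14 mm). z: normal of its face, out of the window. The hinge (along y) lies 85 mm behind (+x) and 18 mm below it. Pressed along -z it goes down about 21 mm to its stop.
- lever: The lever with its black paddle; origin on its hinge axis (y), x up the slope to the rear, parallel to the guard plate when up.
- lever_angle (a joint): Lever angle in rad: 0 up (sprung), 0.25 fully down on its stop. Sprung back up when let go; needs about 4 N on the paddle to start and 10 N at the bottom. It drives the ram down onto the sherd by about 11 mm.
- bottle: White bottle with a blue cap, 74 mm across, 110 mm high, standing loose to the left of the press; origin at centre of underside. Leave it.
- turq_sherd: Turquoise glazed sherd, 52 x 49 x 13 mm, lying loose on the table in front of the sled's tail; origin at centre of underside. Leave it.
- spring_peg: Pale wooden spring peg, 18 x 74 x 10 mm, lying loose in front and to the left of the press; origin at centre of underside. Leave it.

How it is judged:
By the outcome, as a careful person would: the job done as asked, in the order asked, and still so for the second after the job is handed in, while the arm keeps its last pose, push and grip.
It also fails if it takes over 42 s, if anything falls off the work surface, if the arm or the gripper's body presses on something with over 40 N, if the wrist force passes 120 N, or if a joint passes its speed limit or range.

## Working session

There is one attempt and no reset: what is moved stays moved. The work goes in short steps, Python scripts to look and compute and a shell command to move; the robot and the scene stay as the last step left them, time stands still between calls to the robot, and variables do not carry over. Pictures are saved under pics/ and viewed, and the job is handed in when it is done.

```bash
mkdir -p pics; cat > h.py <<'E'
import numpy as np, cv2
from station import bot
from scipy.spatial.transform import Rotation as R
def snap(n,f):
    s=bot.snapshot(n); cv2.imwrite('pics/'+f+'.png',s['pixels'][:,:,::-1]); np.savez('pics/'+f+'.npz',**s); return s
def load(f): return dict(np.load('pics/'+f+'.npz'))
def ray(s,uv):
    p=cv2.undistortPoints(np.array(uv,float).reshape(-1,1,2),s['camera_matrix'],s['dist_coeffs']).reshape(-1,2)
    T=s['camera_from_world']; Rm=T[:3,:3]; o=-Rm.T@T[:3,3]
    d=np.c_[p,np.ones(len(p))]@Rm; return o,d/np.linalg.norm(d,axis=1)[:,None]
def onz(s,uv,z):
    o,d=ray(s,uv); return o+d*((z-o[2])/d[:,2])[:,None]
def proj(s,P):
    T=s['camera_from_world']; return cv2.projectPoints(np.array(P,float).reshape(-1,3),cv2.Rodrigues(T[:3,:3])[0],T[:3,3],s['camera_matrix'],s['dist_coeffs'])[0].reshape(-1,2)
def tri(rs):
    A=0;b=0
    for o,d in rs:
        M=np.eye(3)-np.outer(d,d);A=A+M;b=b+M@o
    return np.linalg.solve(A,b)
E
python3 - <<'E'
from h import *
np.set_printoptions(precision=4,suppress=True)
for n in ['side','top','wrist']:
    s=snap(n,n+'0'); T=s['camera_from_world']; print(n,-T[:3,:3].T@T[:3,3],T[2,:3],s['camera_matrix'][0,0],s['dist_coeffs'])
o=bot.get_obs(); print(o); r=o['tool_rot']; print(R.from_quat(np.r_[r[1:],r[0]]).as_matrix())
E
```

```text
side [ 0.6986 -0.8642  0.9425] [-0.1599  0.7419 -0.6512] 422.76273169135175 [-0.0531  0.      0.      0.      0.    ]
top [0.4058 0.0695 1.0089] [ 0.088   0.0174 -0.996 ] 377.256239940762 [-0.0471  0.      0.      0.      0.    ]
wrist [ 0.2492 -0.4976  0.3834] [-0.3002 -0.0975 -0.9489] 308.6767479157348 [-0.0864  0.      0.      0.      0.    ]
{'time': 0.15, 'joints': array([-1.4693,  0.381 ,  1.298 , -0.    ,  1.4636, -0.2153]), 'joint_vel': array([ 0.0002, -0.0028, -0.0019, -0.0007,  0.0007, -0.0007]), 'joint_efforts': array([  0.0029, -43.8077, -22.4615,   0.0714,   0.0343,  -0.0001]), 'eef_pos': array([ 0.1713, -0.5224,  0.2383]), 'tool_rot': array([ 0.1116, -0.1115,  0.6986, -0.6979]), 'wrist_force': array([ 0.2473, -0.0606,  0.1245]), 'wrist_torque': array([ 0.0248,  0.008 , -0.0061]), 'opening': 0.08811694292981306}
[[-0.9502 -0.0001  0.3116]
 [-0.3116  0.0011 -0.9502]
 [-0.0002 -1.     -0.001 ]]
```

View pics/side0.png

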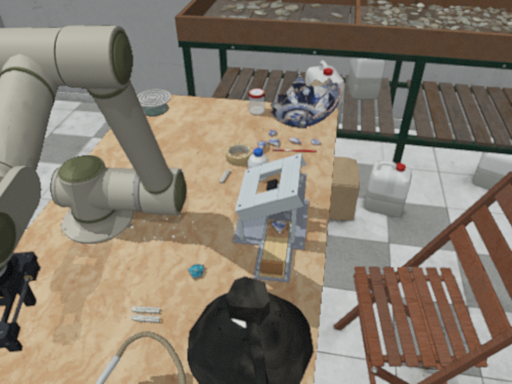

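View pics/top0.png

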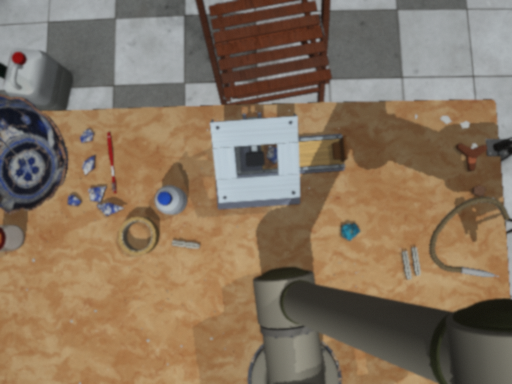

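View pics/wrist0.png

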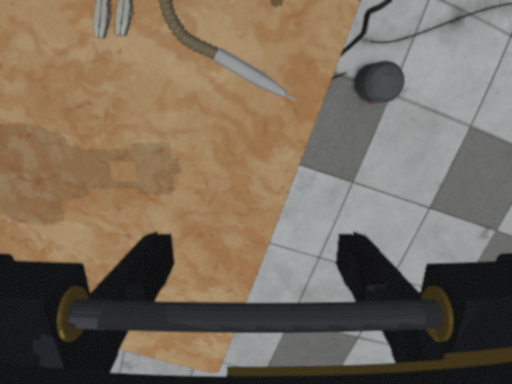

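The side view shows the press and guard at about (272,200), the sled tail at (275,255) and the turquoise sherd at (197,270). There is an unexplained dark lamp-like thing at (250,335). In the top view, the guard spans x 212–300 and y 117–207, with the push plate near (343,150). I'll zoom in on both.

```bash
python3 - <<'E'
from h import *
t=cv2.imread('pics/top0.png');s=cv2.imread('pics/side0.png')
cv2.imwrite('pics/t1.png',cv2.resize(t[100:225,200:360],None,fx=5,fy=4.8,interpolation=cv2.INTER_CUBIC))
cv2.imwrite('pics/s1.png',cv2.resize(s[140:290,220:320],None,fx=4,fy=4,interpolation=cv2.INTER_CUBIC))
cv2.imwrite('pics/t2.png',cv2.resize(t[90:240,330:512],None,fx=4,fy=4,interpolation=cv2.INTER_CUBIC))
E
```

```text
(no output)
```

View pics/t1.png

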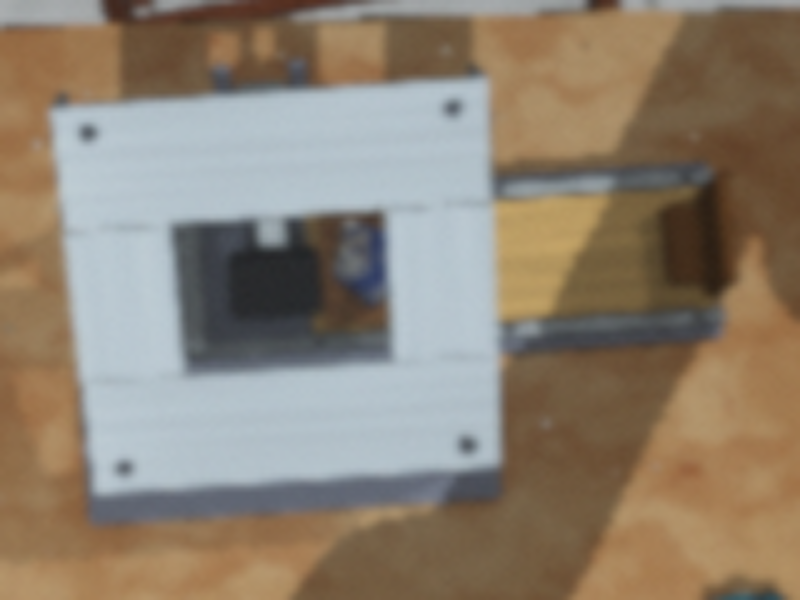

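View pics/s1.png

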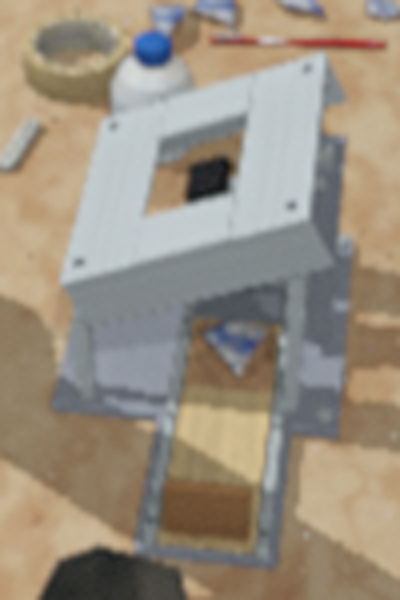

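View pics/t2.png

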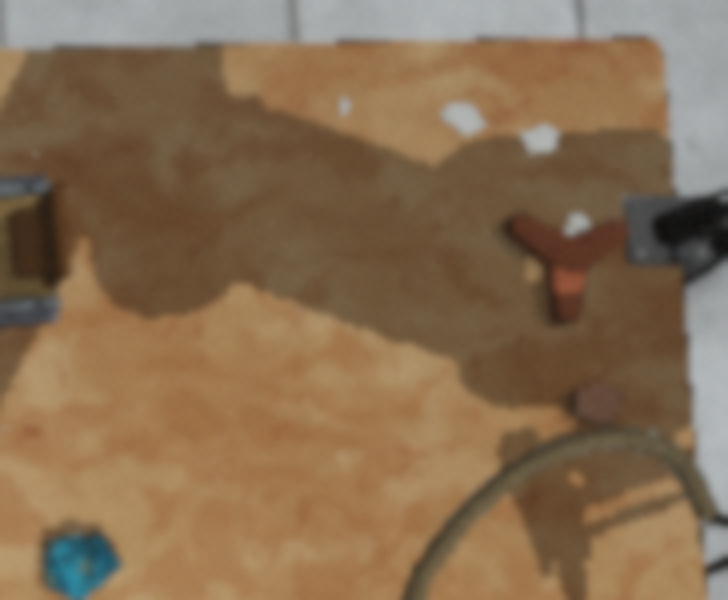

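```bash
python3 - <<'E'
from h import *
np.set_printoptions(precision=3,suppress=True)
t=load('top0');s=load('side0')
for uv in [(250,345),(250,285),(190,345),(311,345)]:
    o,d=ray(s,[uv])
    for k in [.3,.4,.5,.6,.7]: 
        P=o+d[0]*k; print(uv,k,P,proj(t,P)[0])
def T(x,y): return (200+x/5, 100+y/4.8)
# window/guard corners guesses (z from window slope later)
for n,uv,z in [('plate top L',T(708,205),.074),('push rail corner out',T(712,170),.02),('rail',T(722,335),.02),('peg',(185,243),.01),('turq',(349,230),.013),('bottle',(165,199),.11)]:
    print(n,onz(t,[uv],z)[0])
E
```

```text
(250, 345) 0.3 [ 0.664 -0.721  0.681] [889.665  -8.315]
(250, 345) 0.4 [ 0.652 -0.673  0.594] [815.208  19.544]
(250, 345) 0.5 [ 0.64  -0.625  0.507] [724.547  51.515]
(250, 345) 0.6 [ 0.629 -0.577  0.42 ] [644.861  79.178]
(250, 345) 0.7 [ 0.617 -0.529  0.333] [578.819 101.928]
(250, 285) 0.3 [ 0.658 -0.688  0.703] [891.051 -13.27 ]
(250, 285) 0.4 [ 0.644 -0.629  0.623] [818.078  13.183]
(250, 285) 0.5 [ 0.63  -0.571  0.544] [721.205  46.695]
(250, 285) 0.6 [ 0.617 -0.512  0.464] [634.366  76.401]
(250, 285) 0.7 [ 0.603 -0.453  0.384] [561.837 101.08 ]
(190, 345) 0.3 [ 0.625 -0.73   0.685] [900.521  21.56 ]
(190, 345) 0.4 [ 0.6   -0.685  0.599] [832.874  56.004]
(190, 345) 0.5 [ 0.576 -0.64   0.513] [744.096  92.514]
(190, 345) 0.6 [ 0.551 -0.596  0.427] [664.642 123.368]
(190, 345) 0.7 [ 0.527 -0.551  0.341] [598.255 148.436]
(311, 345) 0.3 [ 0.704 -0.714  0.683] [879.33  -38.788]
(311, 345) 0.4 [ 0.706 -0.664  0.596] [803.18  -18.777]
(311, 345) 0.5 [ 0.707 -0.614  0.51 ] [712.173   8.416]
(311, 345) 0.6 [ 0.709 -0.564  0.423] [632.554  32.958]
(311, 345) 0.7 [ 0.711 -0.514  0.336] [566.708  53.556]
plate top L [ 0.603 -0.131  0.074]
push rail corner out [ 0.634 -0.146  0.02 ]
rail [ 0.542 -0.147  0.02 ]
peg [0.359 0.278 0.01 ]
turq [ 0.383 -0.154  0.013]
bottle [0.47  0.305 0.11 ]
```

```bash
cat > m.py <<'E'
from h import *
np.set_printoptions(precision=4,suppress=True)
t=load('top0');s=load('side0')
T=lambda x,y:(200+(x+.5)/5-.5,100+(y+.5)/4.8-.5)
S=lambda x,y:(220+(x+.5)/4-.5,140+(y+.5)/4-.5)
def tr(a,b):
    o,d=ray(t,[T(*a)]);o2,d2=ray(s,[S(*b)]);P=tri([(o,d[0]),(o2,d2[0])])
    return P,np.abs(proj(t,P)[0]-T(*a)).max(),np.abs(proj(s,P)[0]-S(*b)).max()
pts={'b_hh':((87,132),(315,65)),'b_hl':((453,107),(290,205)),'b_lh':((124,468),(112,125)),'b_ll':((468,445),(78,262)),
'w_hh':((172,225),(247,113)),'w_hl':((385,210),(235,190)),'w_lh':((187,372),(160,138)),'w_ll':((390,358),(145,213)),'pad':((275,280),(208,180))}
Q={}
for k,(a,b) in pts.items():
    P,e,f=tr(a,b);Q[k]=P;print(k,P,round(e,1),round(f,1))
E
python3 m.py; python3 - <<'E'
import sys;sys.path.insert(0,'.')
E
```

```text
b_hh [0.6195 0.1666 0.2037] 0.9 0.6
b_hl [0.6236 0.0058 0.2032] 0.5 0.4
b_lh [0.4679 0.159  0.1344] 0.5 0.4
b_ll [ 0.4756 -0.0011  0.1341] 0.3 0.2
w_hh [0.5771 0.131  0.1812] 0.5 0.4
w_hl [0.5814 0.0362 0.1851] 0.2 0.2
w_lh [0.5119 0.1276 0.1516] 0.5 0.4
w_ll [0.5169 0.0349 0.1555] 0.0 0.0
pad [0.5555 0.0862 0.1501] 0.5 0.4
```

```bash
python3 - <<'E'
from h import *
np.set_printoptions(precision=4,suppress=True)
t=load('top0');s=load('side0')
T=lambda x,y:(200+(x+.5)/5-.5,100+(y+.5)/4.8-.5)
S=lambda x,y:(220+(x+.5)/4-.5,140+(y+.5)/4-.5)
print(onz(s,[S(163,483),S(252,487)],.074)); print(onz(s,[S(160,530),S(248,543)],.02))
print(onz(t,[T(722,180),T(735,290)],.074))
# press: tail corners z=.01 side
print('tail end',onz(s,[S(137,550),S(275,565)],.01),'base',onz(s,[S(52,408),S(342,437)],.01))
i=s['pixels'][248:290,248:300,::-1]; j=t['pixels'][125:185,290:355,::-1]
cv2.imwrite('pics/z1.png',np.hstack([cv2.resize(i,(400,323),interpolation=2),cv2.resize(j,(350,323),interpolation=2)]))
E
```

```text
[[ 0.5614 -0.141   0.074 ]
 [ 0.6201 -0.134   0.074 ]]
[[ 0.5584 -0.1378  0.02  ]
 [ 0.6195 -0.1382  0.02  ]]
[[ 0.6173 -0.1381  0.074 ]
 [ 0.5588 -0.1419  0.074 ]]
tail end [[ 0.5444 -0.1498  0.01  ]
 [ 0.6394 -0.1457  0.01  ]] base [[ 0.4566 -0.0308  0.01  ]
 [ 0.6726 -0.0217  0.01  ]]
```

View pics/z1.png

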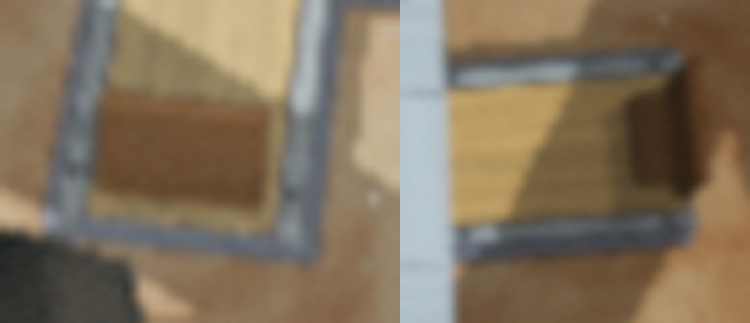

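The sizes agree with the description: the window measures 95 × 72 mm, the slope 25°, yaw about 2.5°, and the sled travel about 48 mm. The push face is at (0.590, -0.139) and the paddle at about (0.555, 0.086, 0.151). Next is a helper that turns a target pose into tool-axis units.

```bash
cat >> h.py <<'E'
YAW=0.044
def cur():
    o=bot.get_obs(); r=o['tool_rot']; return o,np.array(o['eef_pos']),R.from_quat(np.r_[r[1:],r[0]]).as_matrix()
Rz=R.from_euler('z',YAW).as_matrix()
def frame(y,x): 
    y=Rz@np.array(y,float);x=Rz@np.array(x,float);y/=np.linalg.norm(y);x-=y*(x@y);x/=np.linalg.norm(x);return np.c_[x,y,np.cross(x,y)]
th=np.radians(32); PUSH=frame([0,np.sin(th),-np.cos(th)],[0,-1,0])
a=np.radians(25); PRESS=frame([np.sin(a),0,-np.cos(a)],[-1,0,0])
def goto(p,Rt=None):
    np.set_printoptions(precision=4,suppress=True)
    o,c,Rc=cur()
    print('t',o['time'],'p',c,'q',o['joints'],'F',o['wrist_force'])
    print('dp units total',Rc.T@(np.array(p)-c)/.5, 'mm',np.linalg.norm(np.array(p)-c)*1e3)
    if Rt is not None:
        print('rot units total',R.from_matrix(Rc.T@Rt).as_rotvec()/(np.pi/2),' dp after rot',Rt.T@(np.array(p)-c)/.5)
E
python3 -c "
from h import *
goto([.40,-.28,.24],PUSH)"
```

```text
t 0.15 p [ 0.1713 -0.5224  0.2383] q [-1.4693  0.381   1.298  -0.      1.4636 -0.2153] F [ 0.2473 -0.0606  0.1245]
dp units total [-0.5856 -0.0029 -0.3182] mm 333.25286686185035
rot units total [-0.2299 -0.8035  0.3032]  dp after rot [-0.3955  0.2431  0.4782]
```

```bash
python3 -m jog '[{"dp":[-0.084,0,-0.045],"rot":[0,0,0],"jaw":0},{"dp":[-0.084,0,-0.045],"rot":[0,0,0],"jaw":0},{"dp":[-0.084,0,-0.045],"rot":[0,0,0],"jaw":0},{"dp":[-0.084,0,-0.045],"rot":[0,0,0],"jaw":0},{"dp":[-0.084,0,-0.045],"rot":[0,0,0],"jaw":0},{"dp":[-0.084,0,-0.045],"rot":[0,0,0],"jaw":0},{"dp":[-0.084,0,-0.045],"rot":[0,0,0],"jaw":0}]' 20
python3 -c "
from h import *
goto([.40,-.28,.24],PUSH)"
```

```text
time: 1.02
eef_pos: [0.4064, -0.2757, 0.2369]
tool_rot: [0.109, -0.11, 0.7, -0.697]
wrist_force: [0.9, 0.0, 0.4]
opening: 0.0202
t 1.025 p [ 0.4064 -0.2757  0.2369] q [-0.8387  0.2803  1.4557  0.0018  1.4093  0.4212] F [0.8774 0.0412 0.4477]
dp units total [ 0.0148 -0.0062  0.0042] mm 8.292338692042179
rot units total [-0.2294 -0.8078  0.3015]  dp after rot [ 0.0035 -0.0095 -0.0132]
```

Translation tracks well. Next is the turn, in 9 rows.

```bash
python3 -m jog '[{"dp":[0,0,0],"rot":[-0.0255,-0.09,0.0335],"jaw":0},{"dp":[0,0,0],"rot":[-0.0255,-0.09,0.0335],"jaw":0},{"dp":[0,0,0],"rot":[-0.0255,-0.09,0.0335],"jaw":0},{"dp":[0,0,0],"rot":[-0.0255,-0.09,0.0335],"jaw":0},{"dp":[0,0,0],"rot":[-0.0255,-0.09,0.0335],"jaw":0},{"dp":[0,0,0],"rot":[-0.0255,-0.09,0.0335],"jaw":0},{"dp":[0,0,0],"rot":[-0.0255,-0.09,0.0335],"jaw":0},{"dp":[0,0,0],"rot":[-0.0255,-0.09,0.0335],"jaw":0},{"dp":[0,0,0],"rot":[-0.0255,-0.09,0.0335],"jaw":0}]' 20
python3 -c "
from h import *
goto([.592,-.22,.12],PUSH);snap('wrist','w1');snap('side','s2')"
```

```text
time: 2.15
eef_pos: [0.4082, -0.2711, 0.2362]
tool_rot: [0.641, -0.364, 0.6, -0.31]
wrist_force: [-0.6, -0.2, -0.2]
opening: 0.0
t 2.15 p [ 0.4082 -0.2711  0.2362] q [-0.9747  0.4718  1.2746  0.2913  1.8947 -1.0514] F [-0.6426 -0.2216 -0.1844]
dp units total [0.0734 0.2357 0.3723] mm 223.36239095636054
rot units total [ 0.0097  0.0322 -0.0114]  dp after rot [0.0503 0.2425 0.3718]
```

View pics/w1.png

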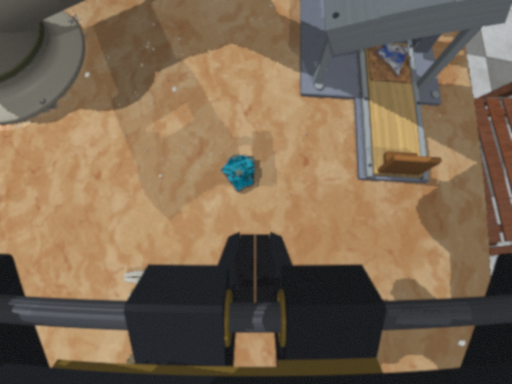

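View pics/s2.png

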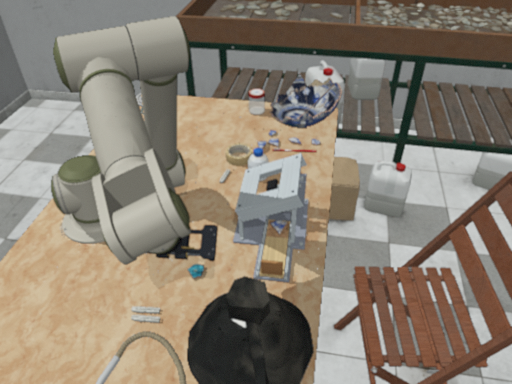

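```bash
python3 -m jog '[{"dp":[0,0,0],"rot":[0.0097,0.032,-0.0114],"jaw":0},{"dp":[0.008,0.04,0.062],"rot":[0,0,0],"jaw":0},{"dp":[0.008,0.04,0.062],"rot":[0,0,0],"jaw":0},{"dp":[0.008,0.04,0.062],"rot":[0,0,0],"jaw":0},{"dp":[0.008,0.04,0.062],"rot":[0,0,0],"jaw":0},{"dp":[0.008,0.04,0.062],"rot":[0,0,0],"jaw":0},{"dp":[0.008,0.04,0.062],"rot":[0,0,0],"jaw":0}]' 20
python3 -c "
from h import *
goto([.592,-.185,.047],PUSH);snap('wrist','w2');snap('side','s3')"
```

```text
time: 3.12
eef_pos: [0.5975, -0.2236, 0.1184]
tool_rot: [0.616, -0.351, 0.617, -0.342]
wrist_force: [0.9, 1.3, 0.4]
opening: 0.0003
t 3.125 p [ 0.5975 -0.2236  0.1184] q [-0.7015  0.7645  1.0533  0.4027  1.6957 -0.7348] F [0.9365 1.2754 0.4008]
dp units total [ 0.008   0.1622 -0.009 ] mm 81.32685683416456
rot units total [-0.0071 -0.0209  0.008 ]  dp after rot [ 0.0097  0.1622 -0.0075]
```

View pics/w2.png

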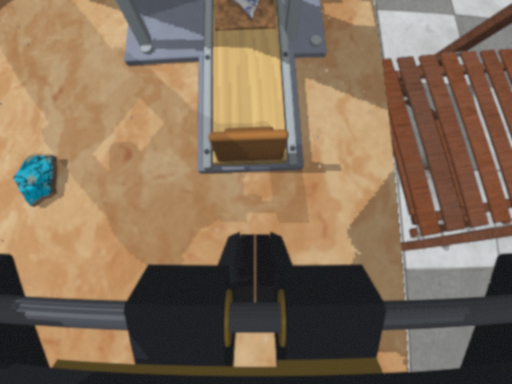

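View pics/s3.png

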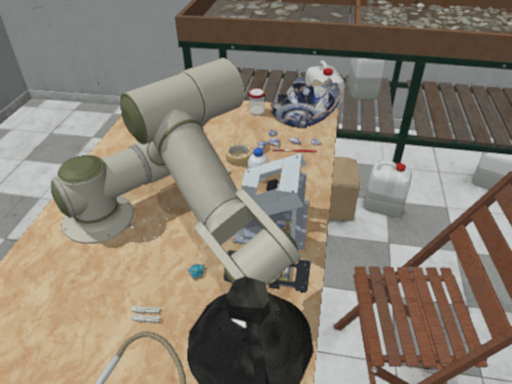

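```bash
python3 -c "
from h import *
np.set_printoptions(precision=4,suppress=True)
w=load('w2'); print(onz(w,[(211,138),(286,136)],.074),onz(w,[(216,162),(286,159)],.02),onz(w,[(200,171),(301,167)],.01))"
```

```text
[[ 0.564  -0.1432  0.074 ]
 [ 0.6189 -0.1412  0.074 ]] [[ 0.5607 -0.1441  0.02  ]
 [ 0.6238 -0.1408  0.02  ]] [[ 0.5447 -0.1497  0.01  ]
 [ 0.6386 -0.1451  0.01  ]]
```

```bash
python3 -m jog '[{"dp":[0.0024,0.0405,-0.002],"rot":[-0.007,-0.021,0.008],"jaw":0},{"dp":[0.0024,0.0405,-0.002],"rot":[0,0,0],"jaw":0},{"dp":[0.0024,0.0405,-0.002],"rot":[0,0,0],"jaw":0},{"dp":[0.0024,0.0405,-0.002],"rot":[0,0,0],"jaw":0}]' 20
python3 -c "
from h import *
goto([.592,-.15,.047],PUSH)"
```

```text
time: 3.72
eef_pos: [0.5908, -0.1848, 0.0467]
tool_rot: [0.624, -0.355, 0.612, -0.333]
wrist_force: [0.1, -0.3, -0.8]
opening: 0.0006
t 3.725 p [ 0.5908 -0.1848  0.0467] q [-0.6632  0.8107  1.1936  0.4145  1.5221 -0.8015] F [ 0.0713 -0.286  -0.8396]
dp units total [-0.0594  0.0361  0.0049] mm 34.82458509545571
rot units total [-0.0019 -0.0045  0.0024]  dp after rot [-0.0592  0.0363  0.0054]
```

```bash
python3 -m jog '[{"dp":[-0.02,0.012,0],"rot":[0,0,0],"jaw":0},{"dp":[-0.02,0.012,0],"rot":[0,0,0],"jaw":0},{"dp":[-0.017,0.0105,0],"rot":[0,0,0],"jaw":0},{"dp":[-0.017,0.0105,0],"rot":[0,0,0],"jaw":0},{"dp":[-0.017,0.0105,0],"rot":[0,0,0],"jaw":0},{"dp":[-0.017,0.0105,0],"rot":[0,0,0],"jaw":0}]' 20
python3 -c "
from h import *
goto([.590,-.0985,.047],PUSH);snap('wrist','w3')"
```

```text
time: 4.47
eef_pos: [0.5884, -0.1194, 0.0497]
tool_rot: [0.622, -0.355, 0.612, -0.336]
wrist_force: [-1.0, -1.7, -1.2]
opening: 0.0006
t 4.475 p [ 0.5884 -0.1194  0.0497] q [-0.5831  0.7623  1.2975  0.4458  1.436  -0.7555] F [-1.0006 -1.6631 -1.2248]
dp units total [-0.0327  0.0263  0.0046] mm 21.089577949732963
rot units total [-0.0043 -0.0069  0.0053]  dp after rot [-0.0324  0.0265  0.0051]
```

View pics/w3.png

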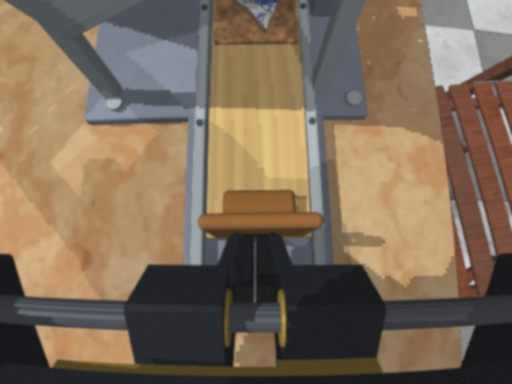

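The sled is being pushed: the plate is at (260,222) against the fingers, about 30 mm along. I'll continue in smaller steps until the force rises.

```bash
python3 -m jog '[{"dp":[-0.0165,0.012,0.002],"rot":[0,0,0],"jaw":0},{"dp":[-0.012,0.0085,0.001],"rot":[0,0,0],"jaw":0},{"dp":[-0.008,0.006,0],"rot":[0,0,0],"jaw":0}]' 20
python3 -m jog '[{"dp":[-0.006,0.004,0],"rot":[0,0,0],"jaw":0}]' 20
python3 -m jog '[{"dp":[-0.006,0.004,0],"rot":[0,0,0],"jaw":0}]' 20
```

```text
time: 4.9
eef_pos: [0.589, -0.095, 0.0485]
tool_rot: [0.622, -0.355, 0.611, -0.336]
wrist_force: [-1.6, -5.2, 2.5]
opening: 0.0007
time: 5.03
eef_pos: [0.5891, -0.0938, 0.0485]
tool_rot: [0.622, -0.357, 0.61, -0.338]
wrist_force: [-7.6, -25.3, 7.7]
opening: 0.0007
time: 5.15
eef_pos: [0.5891, -0.0938, 0.0486]
tool_rot: [0.621, -0.359, 0.609, -0.34]
wrist_force: [-8.2, -24.8, 6.6]
opening: 0.0005
```

Force rose to 25 N with no further motion, so the sled should be on the stop. I'll back off and check.

```bash
python3 -m jog '[{"dp":[0.03,-0.02,0],"rot":[0,0,0],"jaw":0},{"dp":[0.06,-0.06,0],"rot":[0,0,0],"jaw":0},{"dp":[0.04,-0.11,0],"rot":[0,0,0],"jaw":0},{"dp":[0,-0.12,0],"rot":[0,0,0],"jaw":0},{"dp":[0,-0.12,0],"rot":[0,0,0],"jaw":0}]' 20
python3 -c "
from h import *
goto([.48,-.1,.33],PRESS);snap('wrist','w4');t=snap('top','t4');snap('side','s4')
cv2.imwrite('pics/t4z.png',cv2.resize(t['pixels'][100:225,200:360,::-1],None,fx=5,fy=4.8,interpolation=cv2.INTER_CUBIC))"
```

```text
time: 5.78
eef_pos: [0.5932, -0.2616, 0.1995]
tool_rot: [0.621, -0.357, 0.612, -0.335]
wrist_force: [0.8, -0.6, -0.5]
opening: 0.0005
t 5.775 p [ 0.5932 -0.2616  0.1995] q [-0.7445  0.7325  0.877   0.4015  1.9128 -0.7134] F [ 0.7934 -0.5795 -0.5095]
dp units total [-0.4174 -0.0496 -0.217 ] mm 236.55127356752334
rot units total [ 0.4717  0.8742 -0.0535]  dp after rot [ 0.0819 -0.3261 -0.3328]
```

View pics/w4.png

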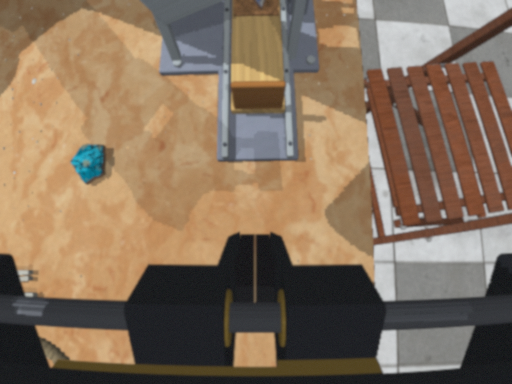

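View pics/t4z.png

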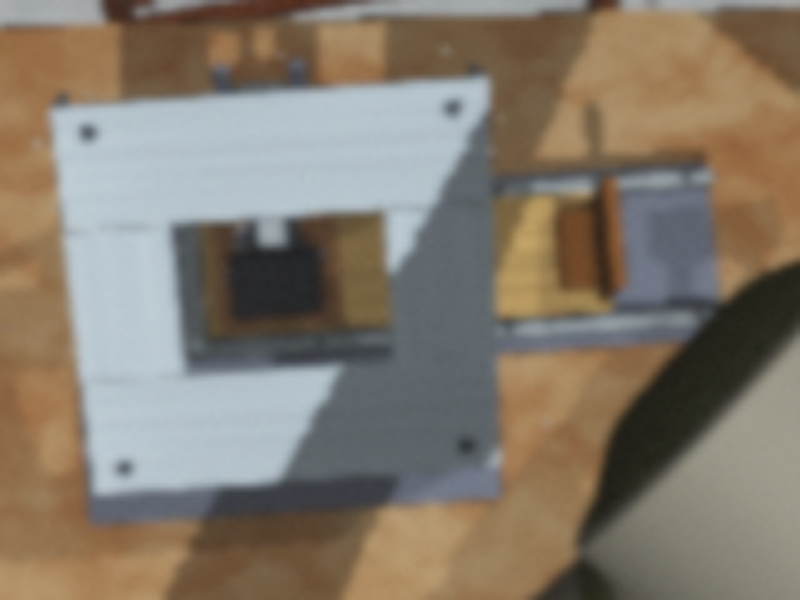

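View pics/s4.png

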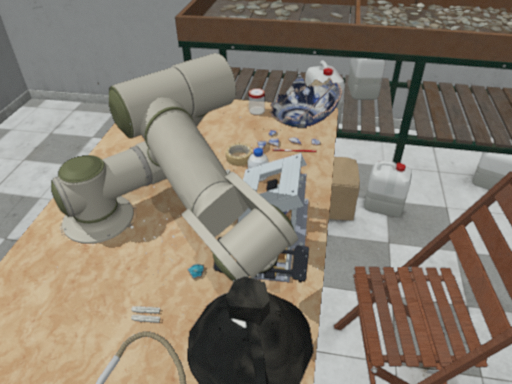

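```bash
python3 -c "
from h import *
np.set_printoptions(precision=4,suppress=True)
w=load('w4'); print(onz(w,[(235,110),(285,109)],.02),onz(w,[(232,88),(284,85)],.074),onz(w,[(219,160),(297,159)],.01))
t=load('t4');T=lambda x,y:(200+(x+.5)/5-.5,100+(y+.5)/4.8-.5)
print(onz(t,[T(615,180),T(625,293)],.074),onz(t,[T(708,155),T(718,320)],.015))
cv2.imwrite('pics/w4z.png',cv2.resize(w['pixels'][60:170,200:320,::-1],None,fx=5,fy=5,interpolation=2))"
```

```text
[[ 0.5619 -0.0886  0.02  ]
 [ 0.6234 -0.0853  0.02  ]] [[ 0.5624 -0.0908  0.074 ]
 [ 0.6176 -0.0855  0.074 ]] [[ 0.5449 -0.1506  0.01  ]
 [ 0.6394 -0.1463  0.01  ]]
[[ 0.6186 -0.0843  0.074 ]
 [ 0.5586 -0.0868  0.074 ]] [[ 0.645  -0.1444  0.015 ]
 [ 0.5519 -0.1455  0.015 ]]
```

View pics/w4z.png

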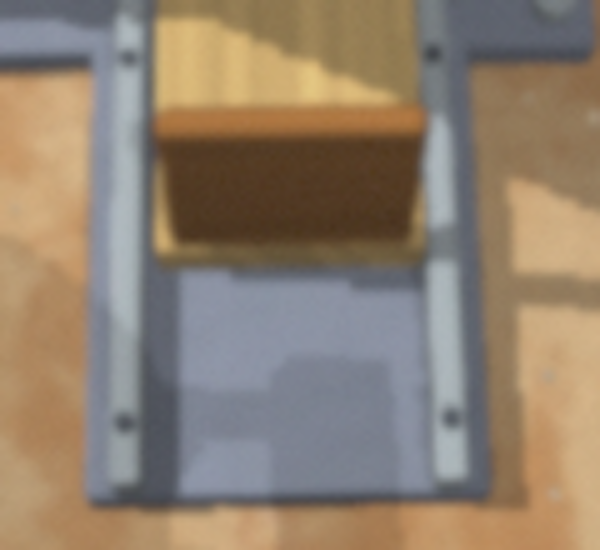

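The plate-to-tail-end distance is about 61 mm, against 60 mm expected, so the sled is home. Its sherd is now hidden under the paddle and ram. Next I lift and turn to the press pose.

```bash
python3 -c "
from h import *
goto([.48,-.08,.35],PRESS)"
```

```text
t 5.925 p [ 0.5938 -0.2624  0.2   ] q [-0.7449  0.7309  0.8773  0.4012  1.908  -0.7143] F [-0.0507  0.6288 -1.0094]
dp units total [-0.4733 -0.0643 -0.2164] mm 262.18527107526944
rot units total [ 0.4674  0.8754 -0.0535]  dp after rot [ 0.0648 -0.3613 -0.3745]
```

```bash
python3 -m jog '[{"dp":[-0.079,-0.0107,-0.036],"rot":[0,0,0],"jaw":0},{"dp":[-0.079,-0.0107,-0.036],"rot":[0,0,0],"jaw":0},{"dp":[-0.079,-0.0107,-0.036],"rot":[0,0,0],"jaw":0},{"dp":[-0.079,-0.0107,-0.036],"rot":[0,0,0],"jaw":0},{"dp":[-0.079,-0.0107,-0.036],"rot":[0,0,0],"jaw":0},{"dp":[-0.079,-0.0107,-0.036],"rot":[0,0,0],"jaw":0}]' 20
python3 -m jog '[{"dp":[0,0,0],"rot":[0.0467,0.0875,-0.0054],"jaw":0},{"dp":[0,0,0],"rot":[0.0467,0.0875,-0.0054],"jaw":0},{"dp":[0,0,0],"rot":[0.0467,0.0875,-0.0054],"jaw":0},{"dp":[0,0,0],"rot":[0.0467,0.0875,-0.0054],"jaw":0},{"dp":[0,0,0],"rot":[0.0467,0.0875,-0.0054],"jaw":0},{"dp":[0,0,0],"rot":[0.0467,0.0875,-0.0054],"jaw":0},{"dp":[0,0,0],"rot":[0.0467,0.0875,-0.0054],"jaw":0},{"dp":[0,0,0],"rot":[0.0467,0.0875,-0.0054],"jaw":0},{"dp":[0,0,0],"rot":[0.0467,0.0875,-0.0054],"jaw":0},{"dp":[0,0,0],"rot":[0.0467,0.0875,-0.0054],"jaw":0}]' 20
python3 -c "
from h import *
goto(np.array([.5555,.086,.149])-PRESS[:,1]*.1,PRESS);snap('wrist','w5')"
```

```text
time: 6.68
eef_pos: [0.4764, -0.0708, 0.3446]
tool_rot: [0.62, -0.355, 0.619, -0.328]
wrist_force: [1.1, 0.8, -0.3]
opening: 0.0004
time: 7.92
eef_pos: [0.4714, -0.0592, 0.3305]
tool_rot: [0.139, 0.14, 0.708, -0.678]
wrist_force: [0.9, 0.0, -0.0]
opening: 0.0004
t 7.925 p [ 0.4714 -0.0592  0.3305] q [-0.4962  0.0238  1.5558  0.2343  1.2363  1.035 ] F [ 0.8799  0.0098 -0.0245]
dp units total [-0.0045  0.2114 -0.2784] mm 174.81426705902874
rot units total [ 0.0143 -0.032   0.0248]  dp after rot [-0.0105  0.2054 -0.2827]
```

View pics/w5.png

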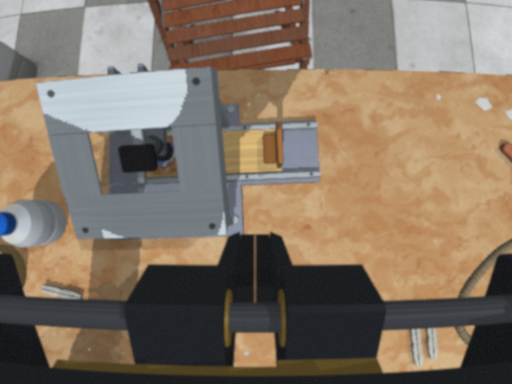

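```bash
python3 -m jog '[{"dp":[0,0,0],"rot":[0.014,-0.032,0.025],"jaw":0},{"dp":[-0.002,0.02,-0.0565],"rot":[0,0,0],"jaw":0},{"dp":[-0.002,0.02,-0.0565],"rot":[0,0,0],"jaw":0},{"dp":[-0.002,0.02,-0.0565],"rot":[0,0,0],"jaw":0},{"dp":[-0.002,0.02,-0.0565],"rot":[0,0,0],"jaw":0},{"dp":[-0.002,0.02,-0.0565],"rot":[0,0,0],"jaw":0}]' 20
python3 -c "
from h import *
goto(np.array([.5555,.086,.149])-PRESS[:,1]*.05,PRESS);snap('wrist','w6')"
```

```text
time: 8.72
eef_pos: [0.4867, 0.0913, 0.2778]
tool_rot: [0.168, 0.129, 0.697, -0.685]
wrist_force: [-0.6, -0.7, -0.0]
opening: 0.0003
t 8.725 p [0.4867 0.0913 0.2778] q [-0.0881  0.0864  1.6497  0.0779  0.9888  1.3967] F [-0.5518 -0.6709 -0.0343]
dp units total [-0.0178  0.191   0.0189] mm 96.36594745138713
rot units total [0.0071 0.0067 0.0087]  dp after rot [-0.0154  0.1914  0.0166]
```

View pics/w6.png

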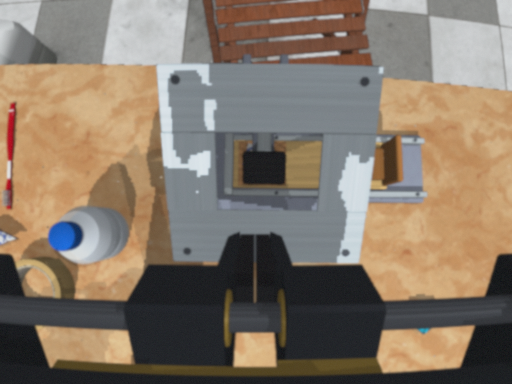

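```bash
python3 - <<'E'
from h import *
np.set_printoptions(precision=4,suppress=True)
w=load('w6');t=load('t4');s=load('side0')
T=lambda x,y:(200+(x+.5)/5-.5,100+(y+.5)/4.8-.5)
S=lambda x,y:(220+(x+.5)/4-.5,140+(y+.5)/4-.5)
def r(c,uv): o,d=ray(c,[uv]); return o,d[0]
for n,a,b,c in [('hh',(218,134),(172,225),(247,113)),('hl',(323,134),(385,210),(235,190)),('lh',(217,208),(187,372),(160,138)),('ll',(320,210),(390,358),(145,213)),('pad',(264.5,168),(276,281),(208,180))]:
    rs=[r(w,a),r(t,T(*b)),r(s,S(*c))]
    P=tri(rs[:2]);Q=tri(rs);print(n,P,Q,proj(w,Q)[0]-a)
cv2.imwrite('pics/w6z.png',cv2.resize(w['pixels'][110:220,200:340,::-1],None,fx=5,fy=5,interpolation=2))
o,c,Rc=cur(); print(Rc)
print('tip proj',proj(w,c))
E
```

```text
hh [0.5871 0.1346 0.1381] [0.5765 0.1299 0.1813] [-1.523 -1.784]
hl [0.5836 0.0355 0.1735] [0.5809 0.0369 0.1841] [ 0.5629 -1.4712]
lh [0.511  0.1267 0.1668] [0.5117 0.1281 0.1512] [ 0.5602 -0.3088]
ll [0.5142 0.0358 0.1754] [0.5163 0.0335 0.157 ] [-1.543  -1.4784]
pad [0.5518 0.0859 0.1647] [0.5544 0.0859 0.1499] [-0.0994 -1.7958]
[[-0.9115  0.407   0.0596]
 [-0.0514  0.0309 -0.9982]
 [-0.4081 -0.9129 -0.0072]]
tip proj [[249.1595 249.4206]]
```

View pics/w6z.png

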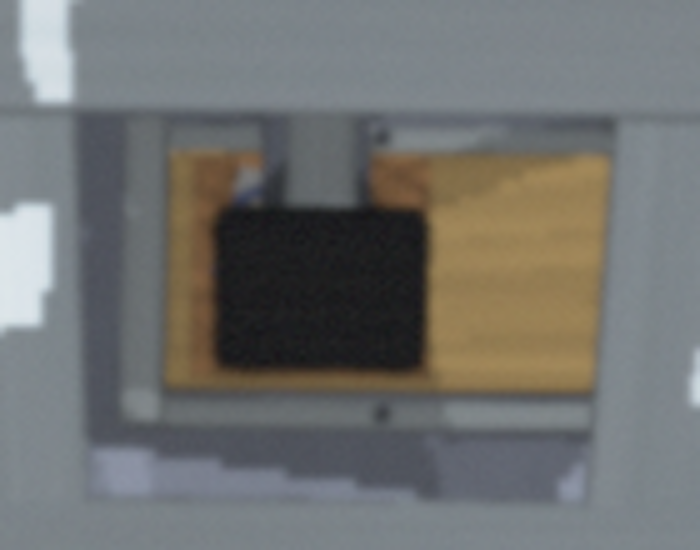

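Three views agree that the paddle is at about (0.5545, 0.086, 0.150). The window corners agree to 1–2 mm. I'll approach along the normal, stopping 50 mm short.

```bash
python3 -m jog '[{"dp":[0,0,0],"rot":[0.007,0.0067,0.0087],"jaw":0},{"dp":[-0.0038,0.0478,0.0042],"rot":[0,0,0],"jaw":0},{"dp":[-0.0038,0.0478,0.0042],"rot":[0,0,0],"jaw":0},{"dp":[-0.0038,0.0478,0.0042],"rot":[0,0,0],"jaw":0},{"dp":[-0.0038,0.0478,0.0042],"rot":[0,0,0],"jaw":0}]' 20
python3 -c "
from h import *
goto(np.array([.5545,.086,.149])-PRESS[:,1]*.00,PRESS);snap('wrist','w7');s=snap('side','s7');cv2.imwrite('pics/s7z.png',cv2.resize(s['pixels'][120:300,160:340,::-1],None,fx=3.3,fy=3.3,interpolation=2))"
```

```text
time: 9.4
eef_pos: [0.5325, 0.0868, 0.1888]
tool_rot: [0.169, 0.134, 0.694, -0.686]
wrist_force: [0.3, -0.3, 0.9]
opening: 0.0004
t 9.4 p [0.5325 0.0868 0.1888] q [-0.0854  0.2595  1.718   0.0858  0.737   1.3834] F [ 0.3396 -0.3247  0.9429]
dp units total [-0.0065  0.0907  0.0038] mm 45.499852162668574
rot units total [0.0022 0.0039 0.0024]  dp after rot [-0.0062  0.0907  0.0035]
```

View pics/w7.png

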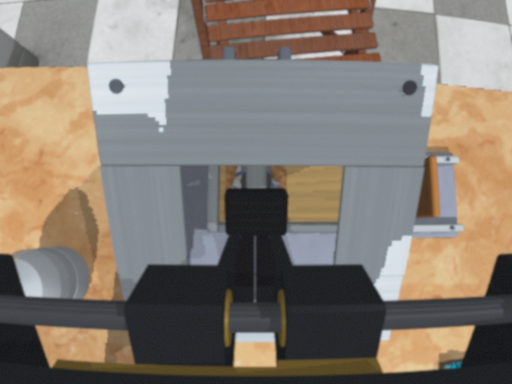

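View pics/s7z.png

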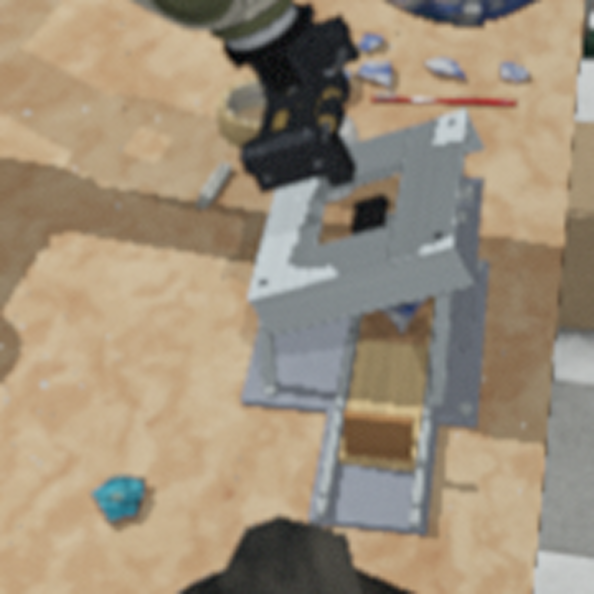

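```bash
python3 -c "
from h import *
np.set_printoptions(precision=4,suppress=True)
s=load('s7');print(onz(s,[(281,214)],.03),onz(s,[(160+380/3.3,120+465/3.3)],.022),onz(s,[(160+375/3.3,120+525/3.3)],.01))"
python3 -m jog '[{"dp":[-0.003,0.035,0.0018],"rot":[0.002,0.004,0.002],"jaw":0},{"dp":[-0.0031,0.035,0.0018],"rot":[0,0,0],"jaw":0}]' 20
python3 -m jog '[{"dp":[0,0.012,0],"rot":[0,0,0],"jaw":0}]' 20
python3 -c "
from h import *
goto(np.array([.5545,.086,.149]),PRESS);snap('wrist','w8')"
```

```text
[[0.5843 0.0921 0.03  ]] [[ 0.5945 -0.0923  0.022 ]] [[ 0.599  -0.1468  0.01  ]]
time: 9.75
eef_pos: [0.5495, 0.085, 0.158]
tool_rot: [0.167, 0.137, 0.694, -0.687]
wrist_force: [0.2, -0.2, -0.3]
opening: 0.0006
time: 9.88
eef_pos: [0.552, 0.0849, 0.152]
tool_rot: [0.167, 0.137, 0.694, -0.687]
wrist_force: [-3.8, -1.1, 3.3]
opening: 0.0008
t 9.875 p [0.552  0.0849 0.152 ] q [-0.084   0.3401  1.7262  0.0894  0.647   1.3838] F [-3.7699 -1.0527  3.3155]
dp units total [-0.0021  0.0076 -0.0019] mm 4.07206125182417
rot units total [ 0.0001 -0.0005  0.002 ]  dp after rot [-0.002   0.0077 -0.0019]
```

View pics/w8.png

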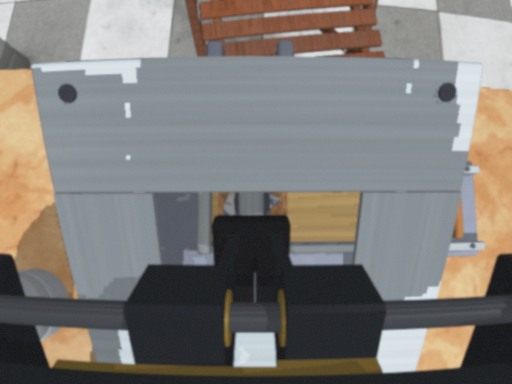

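Contact with the paddle is at TCP z 0.152, as predicted, and the sherd measures at (0.584, 0.092), under the ram. Now I press in steps, watching the force.

```bash
python3 -m jog '[{"dp":[0.001,0.012,0],"rot":[0,0,0],"jaw":0},{"dp":[0.001,0.012,0],"rot":[0,0,0],"jaw":0}]' 20
python3 -m jog '[{"dp":[0.001,0.010,0],"rot":[0,0,0],"jaw":0},{"dp":[0.001,0.008,0],"rot":[0,0,0],"jaw":0}]' 20
python3 -m jog '[{"dp":[0,0.006,0],"rot":[0,0,0],"jaw":0}]' 20
python3 -m jog '[{"dp":[0,0.006,0],"rot":[0,0,0],"jaw":0}]' 20
```

```text
time: 10.18
eef_pos: [0.5556, 0.0852, 0.141]
tool_rot: [0.167, 0.137, 0.694, -0.687]
wrist_force: [-6.8, -1.5, 5.5]
opening: 0.0
time: 10.42
eef_pos: [0.5589, 0.0854, 0.1336]
tool_rot: [0.168, 0.138, 0.693, -0.687]
wrist_force: [-16.7, -1.9, 24.4]
opening: 0.0006
time: 10.55
eef_pos: [0.5594, 0.0855, 0.1329]
tool_rot: [0.169, 0.138, 0.693, -0.687]
wrist_force: [-33.1, -5.8, 40.1]
opening: 0.0005
time: 10.68
eef_pos: [0.5594, 0.0855, 0.1329]
tool_rot: [0.17, 0.138, 0.693, -0.687]
wrist_force: [-33.8, -6.3, 40.7]
opening: 0.0007
```

It's on the stop: 21 mm of travel and no more motion. I'll ease the hold to a moderate force.

```bash
python3 -m jog '[{"dp":[0,0.003,0],"rot":[0,0,0],"jaw":0},{"dp":[0,0.003,0],"rot":[0,0,0],"jaw":0}]' 20
python3 -c "
from h import *
goto(np.array([.5545,.086,.149]),PRESS);snap('wrist','w9');s=snap('side','s9');t=snap('top','t9');cv2.imwrite('pics/s9z.png',cv2.resize(s['pixels'][120:300,160:340,::-1],None,fx=3.3,fy=3.3,interpolation=2))
print(bot.get_obs()['wrist_force'],bot.get_obs()['eef_pos'])"
```

```text
time: 10.92
eef_pos: [0.5588, 0.0854, 0.1339]
tool_rot: [0.172, 0.138, 0.692, -0.687]
wrist_force: [-13.7, -2.9, 14.6]
opening: 0.0002
t 10.925 p [0.5588 0.0854 0.1339] q [-0.0809  0.3758  1.7398  0.0919  0.5883  1.3764] F [-13.7117  -2.9478  14.5743]
dp units total [-0.0053 -0.031  -0.0015] mm 15.744358342317373
rot units total [-0.0015  0.0031 -0.0039]  dp after rot [-0.0051 -0.031  -0.0016]
[-16.5488  -3.5808  18.626 ] [0.5589 0.0854 0.1337]
```

View pics/w9.png

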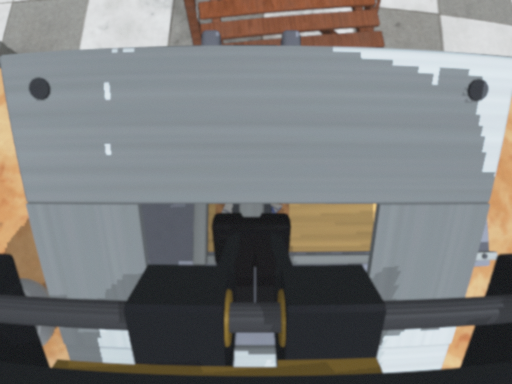

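View pics/s9z.png

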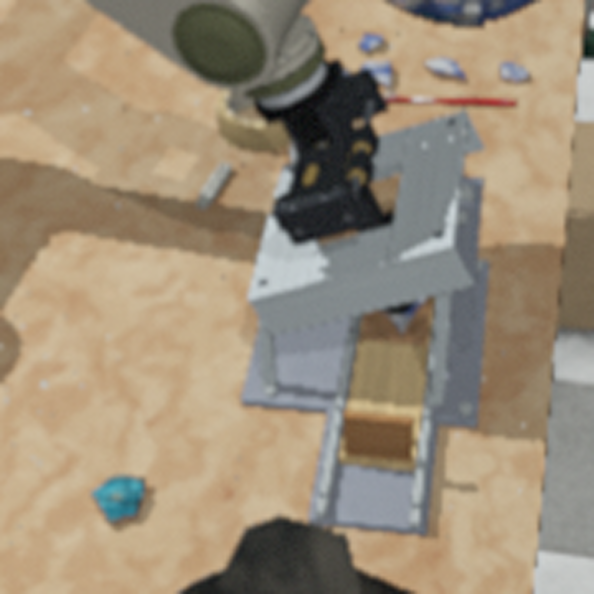

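```bash
python3 -m jog '[{"dp":[0,0.004,0],"rot":[0,0,0],"jaw":0},{"dp":[0,0.004,0],"rot":[0,0,0],"jaw":0}]' 20
python3 -c "
from h import *
np.set_printoptions(precision=4,suppress=True)
t=snap('top','t10');s=snap('side','s10')
t0=load('top0');a=np.hstack([t0['pixels'],t['pixels']])[100:260,:,::-1]
cv2.imwrite('pics/cmp.png',np.vstack([cv2.resize(t0['pixels'][130:260,130:380,::-1],None,fx=2.2,fy=2.2),cv2.resize(t['pixels'][130:260,130:380,::-1],None,fx=2.2,fy=2.2)]))
o=bot.get_obs();print(o['time'],o['wrist_force'],o['eef_pos'],o['joint_vel'])"
```

```text
time: 11.32
eef_pos: [0.5591, 0.0854, 0.1335]
tool_rot: [0.173, 0.139, 0.691, -0.688]
wrist_force: [-20.4, -4.1, 24.2]
opening: -0.0001
11.425 [-20.6316  -3.9106  23.7369] [0.559  0.0854 0.1335] [-0.0007 -0.0017  0.      0.0019  0.0013  0.0017]
```

View pics/cmp.png

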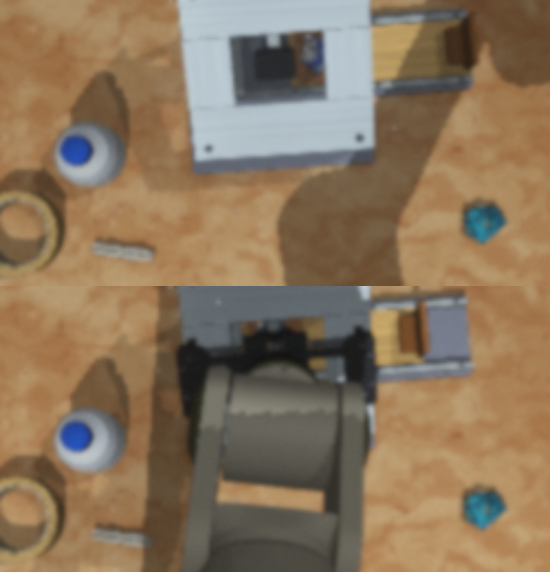

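The force is steady at about 31 N, with the lever on its stop. The bottle (75,435), peg (120,538) and turquoise sherd (483,508) stand where they did before.

```bash
python3 -c "
from h import *
print(bot.sign_off())"
```

```text
the job is handed in; nothing more can be done
None
```

The sled is home, the lever is held fully down, and I handed the job in at about 11.4 s of the 42 s allowed.

**Sled:** I pushed it with the shut fingers until the wrist force rose to about 27 N and it stopped moving. The push plate then measured about 61 mm from the tail end, against 60 mm when home. The sherd measured at (0.584, 0.092), under the ram.

**Lever:** I reached through the window along its normal and met the paddle at the expected height. It went down 21 mm to its stop. I peaked at about 53 N there, then eased the hold to about 31 N against the roughly 10 N needed. After easing, the tip sat about 0.6 mm higher than at the peak. I put that down to give in the fingers and stop, but I could not read the lever angle directly.

**Guard and loose items:** No force reading or picture suggested the guard was touched, though in the final pose I judged its clearance partly from geometry. In the top view the bottle, peg and turquoise sherd were where they started.

**Disagreements:** One two-view check of the window and paddle (wrist and top) gave heights off by up to 43 mm, because that pair fixes height poorly. I used the points that included the side view, which matched contact to 2 mm. My first estimate of the home position was also about 4 mm short of where the sled stopped.

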